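Rack the laser-marked plaques

ROBOT

A 6-joint arm with a two-finger parallel gripper is mounted at the origin on the work surface. World frame = base frame: x ahead of the robot, y to its left, z up, the work surface at z = 0. Lengths are in m, angles in rad, forces in N, time in s.
With the tool pointing down it reaches from about 0.3 to 0.875 m from the base axis. Payload 6.4 kg.
Tool frame: the origin (TCP) lies midway between the tips of the shut fingers; the grasp point (between the pads) lies 19 mm behind it; z points along the fingers, y is the direction in which the jaws open and shut (so a half turn about z gives the same grasp; the last joint's range is limited). The gripper opens to 85 mm and grips with 20 to 120 N. Pads are 22 mm wide; open, the fingers measure 114 mm over their backs; the gripper's body (76 mm by 85 mm) begins 54 mm behind the grasp point. The pads swing forward as they close: fully open they stand 13 mm farther back than shut.
Start: joints at [0.927, 0.181, 1.607, -0, 1.354, -0.206], TCP at [0.244, 0.521, 0.231] pointing down, gripper open.
Joint ranges: [-2.99, 2.99], [-0.89, 2.07], [0.3, 2.58], [-1.14, 4.28], [0, 2.63], [-3.12, 3.12]. Speed limits (rad/s): [2.57, 2.57, 3.01, 3.14, 3.14, 3.14].

INTERFACE

Orientations are given as a rotation vector (axis times angle).
In Python, from bench import * gives the robot as it stands.
- The arm moves only by the tool step_arm, never from a script. Its argument "targets" is a list of rows, each an object of numbers: "jaw": the opening, from 0 (shut) to 1 (fully open); "x", "y", "z": the shift along the world's x, y, z in cm; "rx", "ry", "rz": the turn, a rotation vector about the world's x, y, z in degrees. A call has exactly 10 rows; each row is the pose to reach, as a shift and turn from the pose commanded when the call began; what a row does not reach only later rows make up. A row lasts 1/10 s, in which the tool goes at most 50 mm and 8.59 degrees, less where a joint would pass 70% of its speed; a pose out of reach is approached as far as the arm can. A call with a gripper value outside its range is refused whole. The fingers move at their own pace and stop on an object; "newtons" is the grip in N (left out, the last holds). Time passes only in rows, so rows that repeat a pose let the fingers close, or fill a call up. It gives the time, the measured TCP pose, the force and the opening at its end, in the units of the state.
- sense(): the state, without advancing time (a new reading comes with each control period).
- get_image(name): name is "scene" or "top"; returns (picture, depth): 400x640x3 uint8, red, green, blue; 400x640 float32, m along the optical axis (not along the pixel's ray), 0 where there is no reading.
- get_calibration(name): a dict with "vfov" (degrees; the focal length in pixels is half the picture's height over the tangent of half this angle, whatever the lens; pixels are square), "cx", "cy" (the principal point, pixels), "view" (4x4, takes a point from world to camera coordinates). Camera axes: x right, y up, looking along -z (the intrinsics and any distortion apply to the point x, -y, -z); pixel columns grow to the right and rows downward; lengths in m; the calibration is good to about 2 mm. A picture is of the moment at which its call begins. get_calibration takes no time and is no camera call.
- hand_in(): hands the job in, once; it reports no verdict.
Trained networks look in the newest picture that a camera, given by its name, has taken for a name from the list of things; names that differ only in an ending like _2 or _b are one class to them, and where a whole thing is asked for, a point or a joint stands for the part that bears it (a point fixed in the world has none). Each returns a list of dicts, best first, with "conf" (0 to 1); they miss things now and then, are a little off and sometimes report something else, mostly with a low value. They report only what shows in the picture. A call takes as long as a camera call. They do not tell look-alikes from the thing itself.
- recognise(thing, camera): "pixel" ([row, column] in pixels, amid what is visible of it).
- trace(thing, camera): "mask" (400x640 bool, what is visible of it) and "pixel" ([row, column] in pixels, amid what is visible of it).
The state is a dict: "t": time; "joint_positions": joint angles; "joint_vel": joint speeds; "tau": joint torques, N m; "tool_pos": TCP position; "orientation": TCP orientation; "force": force on the tool from outside, world axes, zero at the start; "moment": the same for the moment, N m; "grip_width": opening from 0.0 (shut) to 1.0 (fully open).
Only numpy, scipy, OpenCV 4.12 (cv2) and the standard library are available. Lean on these libraries where they do the work, as an engineer would, in place of code of your own. Each camera call takes 0.05 s, during which the arm holds its last target. There are 200 camera calls.

TASK

Push the middle-sized plaque out of the marking nest with its spring ejector, pressed fully home, and stack all three plaques flat on the sloping shelf: largest at the bottom, middle one on it, smallest on top. Each lies lengthwise down the slope, in the middle of the shelf's width, square, with its lower end resting against the backstop. Leave everything else on the bench where it is.

Things in the scene. Friction and masses are not known exactly. Their poses are not given: they have to be found in the camera images.
- plaque_l_c (a point): The largest wooden plaque (dark wood, aluminium name plate let flush into its top), a flat slab 150 long (its x) x 60 wide (its y) x 15 thick (its z), about 100 g. The point is its centre, half-way up, axes along the slab. Lies flat on the bench.
- plaque_s_c (a point): The smallest wooden plaque (dark wood, aluminium name plate let flush into its top), a flat slab 90 long (its x) x 60 wide (its y) x 15 thick (its z), about 60 g. The point is its centre, half-way up, axes along the slab. Lies flat on the bench.
- plaque_m_c (a point): The middle wooden plaque (dark wood, aluminium name plate let flush into its top), a flat slab 120 long (its x) x 60 wide (its y) x 15 thick (its z), about 80 g. The point is its centre, half-way up, axes along the slab. Starts lying flat in the marking nest, its x along the nest's x, its centre at nest x = +30, bottom on the nest's bed.
- nest: Fixed marking nest. Origin on the bench; x along the channel, z up; -x roughly faces the robot. Aluminium bed 8 thick, 110 wide, x -140 to +130. Two side walls on it, x -20 to +90, inner faces y +-33, outer +-45, tops 30 above the bench. The plaque can leave only towards -x, sliding along the bed.
- nest_lips (a point): Middle of the lipped part of the nest: from nest x = +45 to +90 each wall carries a lip, height 27 to 32, reaching in to y = +-26, so that the plaque there cannot be lifted. After a full ejector stroke the plaque is clear of the lips, about 75 of it sticks out of the walls, and it can be lifted straight up.
- ejector (a joint): Spring ejector slide behind the middle plaque: 0 at rest, grows to its stop at 0.065 m as it is pushed along the nest's -x; it pushes the plaque before it. The spring asks about 2 N at rest and 6 N at the stop, and takes the slide back to 0 when let go; the plaque stays out.
- ejector_post (a point): Point at height 60 on the centre line of the ejector's upright black post, 14 (nest x) by 16 (nest y), top 79 above the bench. At rest it stands at nest x = +100, y = 0. It can be pinched across nest y, or pushed from its +x side.
- rack: Fixed display rack that carries the sloping shelf; 200 x 150 footprint, origin at its centre on the bench; x points to the backstop side, away from the robot, roughly.
- shelf: The rack's white sloping shelf. Origin on its surface, mid-width, at the foot of the backstop, 32 above the bench. x runs down the slope into the backstop (18 degrees below level), y across, z square to the surface. Surface x -190 (upper end) to 0; backstop face at x = 0, 62 high; cheeks with inner faces at y +-70, 16 high. Plaques do not slide down by themselves.
- gauge: Bystander: plain steel cylinder, diameter 32, 36 tall; origin at the centre of its underside.
- block: Bystander: dark steel block 32 x 26 x 30 tall; origin at the centre of its underside.
- bottle: Bystander: white plastic bottle, diameter 60, 150 tall; origin at the centre of its underside.
- carton: Bystander: cardboard carton 70 x 90 x 60 tall; origin at the centre of its underside.
- mug: Bystander: white mug, diameter 76, 90 tall, handle to its +y; origin at the centre of its underside.
- screwdriver: Bystander: screwdriver lying on the bench, 160 long along its x; origin at the middle, at bench level.
- specs: Bystander: black safety glasses standing on the bench, 125 wide along y, 100 deep along x, 40 tall; origin under the lenses.
Things that resemble listed ones, but are neither listed nor needed, are in the scene too. Leave any orange or yellow look-alike of the part that bears plaque_s_c alone.

How it is judged:
On the way:
1. the ejector is pressed home and the middle plaque is out of the lips (value of joint ejector above 0.055 m and x of plaque_m_c in the frame of nest below -0.02 m).
At the end, for the whole second after the job is handed in: Large, middle, small plaque stacked flat on the shelf in that order from below (heights within 4 mm, flat within 0.08 rad), lengthwise within 0.12 rad, within 20 mm of mid-width, lower ends within 8 mm of the backstop, at rest, let go; ejector back within 10 mm of rest (x of plaque_l_c in the frame of shelf between -0.083 and -0.071 m and y of plaque_l_c in the frame of shelf between -0.02 and 0.02 m and z of plaque_l_c in the frame of shelf between 0.0035 and 0.0115 m and angle between the x axis of each of plaque_l_c, plaque_m_c, plaque_s_c and the x axis of shelf, either way round below 0.12 rad and angle between the z axis of each of plaque_l_c, plaque_m_c, plaque_s_c and the z axis of shelf, either way round below 0.08 rad and linear speed of each of plaque_l, plaque_m, plaque_s below 0.01 m/s and x of plaque_m_c in the frame of shelf between -0.068 and -0.056 m and y of plaque_m_c in the frame of shelf between -0.02 and 0.02 m and z of plaque_m_c in the frame of shelf between 0.0185 and 0.0265 m and x of plaque_s_c in the frame of shelf between -0.053 and -0.041 m and y of plaque_s_c in the frame of shelf between -0.02 and 0.02 m and z of plaque_s_c in the frame of shelf between 0.0335 and 0.0415 m and value of joint ejector below 0.01 m); the robot touches nothing.
It fails at once if any bystander is moved more than 25 mm (distance of any of gauge, block, bottle, carton, mug, screwdriver, specs from where it was at the start of the episode above 0.025 m).
It also fails if it takes over 72 s, if anything falls off the work surface, if the arm or the gripper's body presses on something with over 40 N, if the wrist force passes 120 N, or if a joint passes its speed limit or range.

## Working session

There is one attempt and no reset: what is moved stays moved. The work goes in short steps, Python scripts to look and compute and a tool call to move; the robot and the scene stay as the last step left them, time stands still between calls to the robot, and variables do not carry over. Pictures are saved under pics/ and viewed, about 8 in all and at most 12, crops included, and the job is handed in when it is done.

Besides the shell and the picture viewer there is one more tool, called after ">>>" by a JSON object that holds its "name" and its "arguments". step_arm: Moves the arm, as the interface text tells. Its arguments: {"type":"object","properties":{"targets":{"type":"array","items":{"type":"object","properties":{"jaw":{"type":"number"},"x":{"type":"number"},"y":{"type":"number"},"z":{"type":"number"},"rx":{"type":"number"},"ry":{"type":"number"},"rz":{"type":"number"}}}},"newtons":{"type":"number"}},"required":["targets"]}

```bash
ls; mkdir -p pics
cat > h.py <<'E'
from bench import *
import numpy as np, cv2
def K(n):
    c=get_calibration(n); f=200/np.tan(np.radians(c['vfov'])/2); return c,f
def pts(n,depth):
    c,f=K(n); r,q=np.mgrid[0:400,0:640]
    X=np.stack([(q-c['cx'])/f*depth,-(r-c['cy'])/f*depth,-depth,np.ones_like(depth)],-1)
    return (X@np.linalg.inv(np.array(c['view'])).T)[...,:3]
def proj(n,p):
    c,f=K(n); v=np.array(c['view'])@np.append(p,1); return v[1]/v[2]*f+c['cy'], -v[0]/v[2]*f+c['cx']
E
python3 - <<'E'
from h import *
for n in('top','scene'):
    im,d=get_image(n); cv2.imwrite(f'pics/{n}0.png',im[...,::-1]); np.save(f'{n}0.npy',d); np.save(f'{n}0im.npy',im)
    print(n,get_calibration(n))
    P=pts(n,d)
    for t in['plaque_l_c','plaque_s_c','plaque_m_c','nest','ejector_post','rack','shelf','gauge','block','bottle','carton','mug','screwdriver','specs']:
        for o in trace(t,n)[:3]:
            m=o['mask']&(d>0); 
            print(t,round(o['conf'],2),np.round(o['pixel']),np.round(np.median(P[m],0),3) if m.any() else None,m.sum())
print(sense())
E
```

```text
pics
top {'vfov': 49.48744896850329, 'cx': 319.4509403743074, 'cy': 211.38467441750086, 'view': array([[-0.01804623, -0.99971665,  0.01552259,  0.00672042],
       [ 0.99297646, -0.01610463,  0.11721089, -0.62528074],
       [-0.11692769,  0.01752878,  0.99298573, -1.0734992 ],
       [ 0.        ,  0.        ,  0.        ,  1.        ]])}
plaque_l_c 0.81 [279. 322.] [ 0.448 -0.001  0.015] 1373
plaque_l_c 0.58 [155. 331.] [ 0.778 -0.035  0.022] 334
plaque_l_c 0.27 [184. 439.] [ 0.691 -0.323  0.032] 337
plaque_s_c 0.88 [209. 373.] [ 0.626 -0.144  0.015] 777
plaque_s_c 0.88 [278. 368.] [ 0.454 -0.13   0.014] 856
plaque_s_c 0.68 [217. 313.] [0.621 0.018 0.015] 765
plaque_m_c 0.6 [260. 209.] [0.507 0.281 0.023] 1047
nest 0.66 [286. 215.] [0.444 0.26  0.009] 3493
ejector_post 0.67 [231. 196.] [0.576 0.296 0.026] 165
rack 0.91 [292. 456.] [ 0.419 -0.328  0.063] 6223
rack 0.32 [176. 210.] [0.717 0.284 0.04 ] 1061
shelf 0.93 [295. 455.] [ 0.422 -0.331  0.065] 5754
shelf 0.58 [185. 442.] [ 0.696 -0.327  0.031] 386
block 0.55 [242. 298.] [0.544 0.06  0.029] 133
bottle 0.61 [162. 256.] [0.744 0
[... 1516 characters left out ...]
0.6 [176. 239.] [ 0.691 -0.327  0.026] 411
{'t': 1.5, 'joint_positions': array([ 9.26707327e-01,  1.80793231e-01,  1.60699563e+00,  2.57527158e-05,
        1.35376231e+00, -2.06268308e-01]), 'joint_vel': array([-0.00191948,  0.00084972,  0.00074673,  0.0006918 , -0.0011264 ,
       -0.00253984]), 'tau': array([-7.18641240e-04, -4.44852448e+01, -3.51662850e+01, -5.18493125e-04,
        9.61525766e-04, -3.15424393e-05]), 'tool_pos': array([0.24375959, 0.52080798, 0.23129438]), 'orientation': array([-6.82254677e-01, -3.06660994e+00, -7.56500552e-05]), 'force': array([0.06462647, 1.38339316, 0.0222333 ]), 'moment': array([-0.01056558, -0.02790802,  0.0279319 ]), 'grip_width': 0.9992724980635493}
```

View pics/top0.png

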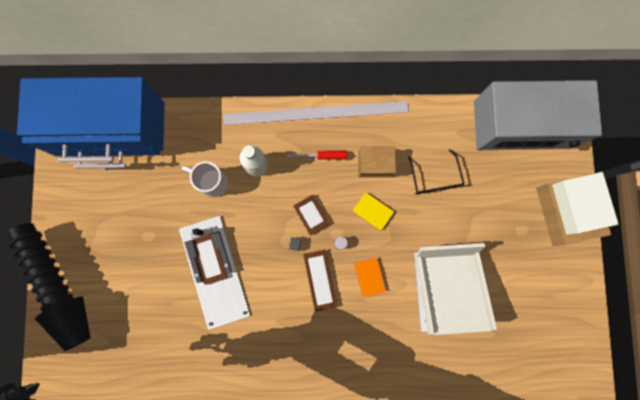

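View pics/scene0.png

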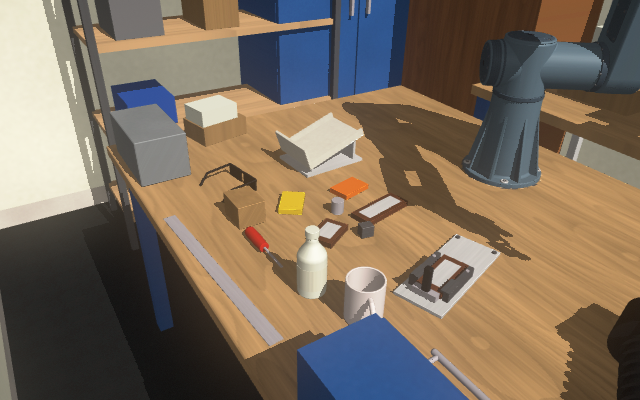

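The top view shows the large dark plaque at (279,320), the small dark one at (216,312), and the middle one in the nest at (259,209). The post is at about (231,196) and the rack at (290,456). Plaque_s candidates are dark wood (216,312), yellow (211,374) and orange (277,370). Only (216,312) is dark wood with an aluminium plate, so that one is meant. Next I'll fit the poses and confirm with a crop.

```bash
cat > fit.py <<'E'
from h import *
def rect(Q):
    (c,s,a)=cv2.minAreaRect(Q[:,:2].astype(np.float32)*1000)
    if s[0]<s[1]: s=s[::-1]; a+=90
    a=(a+90)%180-90
    return np.round(c,1),np.round(s,1),round(a,1)
if __name__=='__main__':
    P={n:pts(n,np.load(n+'0.npy')) for n in('top','scene')}
    im={n:np.load(n+'0im.npy').astype(int) for n in P}
    for n in P:
        v=np.array(get_calibration(n)['view']); print(n,'cam',-v[:3,:3].T@v[:3,3])
        A=P[n]; z=A[...,2]
        b=(abs(A[...,0]-.55)<.03)&(abs(A[...,1]+.2)<.03)&(z<.02)&(z>-.02); print('bench z',np.median(z[b]))
        def reg(x0,x1,y0,y1,z0,z1): return A[(A[...,0]>x0)&(A[...,0]<x1)&(A[...,1]>y0)&(A[...,1]<y1)&(z>z0)&(z<z1)]
        def blob(cx,cy,r,z0,z1):
            m=((np.hypot(A[...,0]-cx,A[...,1]-cy)<r)&(z>z0)&(z<z1)).astype(np.uint8)
            k,l,st,_=cv2.connectedComponentsWithStats(m); i=1+np.argmax(st[1:,4]); return A[l==i]
        for nm,a in dict(L=(.448,0,.1,.008,.022),S=(.624,.02,.07,.008,.022),gauge=(.553,-.055,.03,.028,.042),block=(.548,.063,.03,.022,.036),bed=(.45,.265,.16,.0045,.0125),post=(.58,.30,.05,.065,.09),M=(.507,.281,.075,.0195,.0265)).items():
            q=blob(*a); print(nm,len(q),*rect(q),'z',np.round(np.median(q[:,2]),4))
        w=reg(.45,.62,.2,.37,.0275,.036); print('walls',len(w),*rect(w))
        m=reg(.36,.48,-.38,-.28,.03,.12); C=m.mean(0); 
        for _ in range(4):
            u,s,vt=np.linalg.svd(m-C); nn=vt[2]*np.sign(vt[2][2]); d=(m-C)@nn; m=m[abs(d)<max(.002,1.5*abs(d).mean())]; C=m.mean(0)
        print('shelf n',nn,'tilt',np.degrees(np.arccos(nn[2])),'C',C)
        S=reg(.25,.6,-.48,-.18,.015,.2); h=(S-C)@nn
        ex=np.array([0,0,-1.]);ex-=nn*(ex@nn);ex/=np.linalg.norm(ex);ey=np.cross(nn,ex)
        print('ex',ex,'yaw',np.degrees(np.arctan2(ex[1],ex[0])))
        O=C+ex*((.032-C[2])/ex[2])
        L=np.stack([(S-O)@ex,(S-O)@ey,h],1)*1000
        f=L[abs(L[:,2])<3]; print('O on z=32',O,'surf',*rect(f/1000))
        for nm,k in dict(cheek=(abs(L[:,2]-16)<3)&(L[:,0]<-30),back=(L[:,2]>45)).items():
            q=L[k]; 
            if len(q)>5: print(nm,len(q),np.round(np.percentile(q,[2,98],axis=0),1))
        q=L[(abs(L[:,2]-16)<3)&(L[:,0]<-30)]
        for sg in(1,-1):
            t=q[np.sign(q[:,1])==sg]
            if len(t)>10: print(' cheek',sg,len(t),np.round(np.polyfit(t[:,0]/100,t[:,1],1),1),np.round(np.percentile(t[:,0],[1,99])))
    c=np.load('top0im.npy')[180:330,180:400]; cv2.imwrite('pics/crop1.png',cv2.resize(c,None,fx=3.5,fy=3.5,interpolation=cv2.INTER_CUBIC)[...,::-1])
E
python3 fit.py
```

```text
top cam [0.49548855 0.01546574 1.13915478]
bench z -0.0006058508551376462
L 1378 [451.2  -2.1] [149.8  59.9] 10.8 z 0.0148
S 791 [620.6  18.1] [90.  59.9] 29.0 z 0.0149
gauge 118 [545.  -56.2] [28.3 28.3] 87.3 z 0.036
block 129 [544.4  61.4] [31.9 25.6] -11.8 z 0.0291
bed 2368 [475.4 271.5] [266.6 114.4] 17.1 z 0.008
post 46 [577.8 300.7] [15.1 14.3] -70.8 z 0.0782
M 1044 [514.9 285.6] [130.2  66.6] 17.3 z 0.023
walls 515 [519.3 283.7] [135.5  90.5] 16.8
shelf n [0.30992224 0.01280126 0.95067572] tilt 18.070470379202053 C [ 0.41741542 -0.33043497  0.05986967]
ex [ 0.94986579  0.03923398 -0.3101865 ] yaw 2.3652438510289535
O on z=32 [ 0.50275904 -0.32690987  0.032     ] surf [-89.9   4.9] [195.9 150.7] 0.4
cheek 417 [[-185.7  -77.2   13.2]
 [ -32.6   79.2   18.7]]
back 350 [[  1.3 -72.5  45.6]
 [ 10.6  78.7  65.5]]
 cheek 1 201 [ 0.7 76. ] [-187.  -32.]
 cheek -1 216 [  0.5 -72.1] [-186.  -31.]
scene cam [1.17681745 0.8329562  0.69109465]
bench z -0.0005526474972214479
L 826 [452.1  -0.7] [157.5  65.9] 9.5 z 0.0142
S 527 [622.5  18.3] [93.  60.8] 29.7 z 0.0144
gauge 94 [547.9 -56.6] [32.3 30.2] 90.0 z 0.0345
block 120 [547.3  62.5] [31.8 27.3] -14.4 z 0.0285
bed 1991 [475.2 269.4] [267.9 111.3] 17.3 z 0.0072
post 82 [580.2 302.4] [16.4 16.3] 22.0 z 0.0752
M 895 [515. 287.] [129.1  81.5] 16.5 z 0.0223
walls 538 [525.4 284.8] [130.1  91.8] 16.9
shelf n [0.30473973 0.01006777 0.95238245] tilt 17.752508382539396 C [ 0.41931849 -0.32909953  0.05976819]
ex [ 0.95186313  0.03144696 -0.30490599] yaw 1.892207903677818
O on z=32 [ 0.50600593 -0.32623561  0.032     ] surf [-90.2   0.5] [200.5 162.1] 1.0
cheek 233 [[-183.7  -80.7   13.1]
 [ -32.6   80.7   18.6]]
back 213 [[  0.2 -74.3  45.3]
 [ 11.1  80.9  64.4]]
 cheek 1 121 [ 1.2 75.8] [-187.  -33.]
 cheek -1 112 [  1.8 -71.1] [-183.  -31.]
```

View pics/crop1.png

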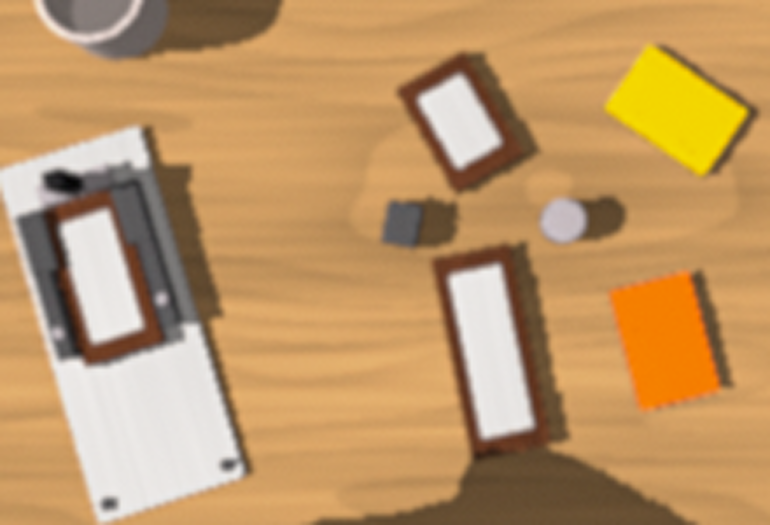

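The crop confirms it: the small dark wood plaque with the aluminium plate is at crop (460,120), and the yellow and orange pieces are plain decoys. The fits are L (0.4515, -0.0015) yaw 10.6°, S (0.621, 0.018) yaw 29°, nest origin (0.480, 0.272) yaw 17.1°, and shelf origin about (0.5045, -0.325, 0.032) yaw about 2.5°. I'll go over the post now.

>>> {"name": "step_arm", "arguments": {"targets": [{"x": 33.3, "y": -22, "z": -9, "rz": 42.2, "jaw": 0.6}, {"x": 33.3, "y": -22, "z": -9, "rz": 42.2, "jaw": 0.6}, {"x": 33.3, "y": -22, "z": -9, "rz": 42.2, "jaw": 0.6}, {"x": 33.3, "y": -22, "z": -9, "rz": 42.2, "jaw": 0.6}, {"x": 33.3, "y": -22, "z": -9, "rz": 42.2, "jaw": 0.6}, {"x": 33.3, "y": -22, "z": -9, "rz": 42.2, "jaw": 0.6}, {"x": 33.3, "y": -22, "z": -9, "rz": 42.2, "jaw": 0.6}, {"x": 33.3, "y": -22, "z": -9, "rz": 42.2, "jaw": 0.6}, {"x": 33.3, "y": -22, "z": -9, "rz": 42.2, "jaw": 0.6}, {"x": 33.3, "y": -22, "z": -9, "rz": 42.2, "jaw": 0.6}], "newtons": 40}}

```text
invalid input
```

>>> {"name": "step_arm", "arguments": {"targets": [{"x": 33.3, "y": -22.0, "z": -9.0, "rx": 0.0, "ry": 0.0, "rz": 42.2, "jaw": 0.6}, {"x": 33.3, "y": -22.0, "z": -9.0, "rx": 0.0, "ry": 0.0, "rz": 42.2, "jaw": 0.6}, {"x": 33.3, "y": -22.0, "z": -9.0, "rx": 0.0, "ry": 0.0, "rz": 42.2, "jaw": 0.6}, {"x": 33.3, "y": -22.0, "z": -9.0, "rx": 0.0, "ry": 0.0, "rz": 42.2, "jaw": 0.6}, {"x": 33.3, "y": -22.0, "z": -9.0, "rx": 0.0, "ry": 0.0, "rz": 42.2, "jaw": 0.6}, {"x": 33.3, "y": -22.0, "z": -9.0, "rx": 0.0, "ry": 0.0, "rz": 42.2, "jaw": 0.6}, {"x": 33.3, "y": -22.0, "z": -9.0, "rx": 0.0, "ry": 0.0, "rz": 42.2, "jaw": 0.6}, {"x": 33.3, "y": -22.0, "z": -9.0, "rx": 0.0, "ry": 0.0, "rz": 42.2, "jaw": 0.6}, {"x": 33.3, "y": -22.0, "z": -9.0, "rx": 0.0, "ry": 0.0, "rz": 42.2, "jaw": 0.6}, {"x": 33.3, "y": -22.0, "z": -9.0, "rx": 0.0, "ry": 0.0, "rz": 42.2, "jaw": 0.6}], "newtons": 40}}

```text
t: 2.5
tool_pos: [0.5788, 0.2982, 0.14]
orientation: [0.461, -3.106, 0.001]
force: [0.2, 0.0, 0.6]
grip_width: 0.597
```

>>> {"name": "step_arm", "arguments": {"targets": [{"x": 0.0, "y": 0.0, "z": -4.5, "rx": 0.0, "ry": 0.0, "rz": 0.0, "jaw": 0.6}, {"x": 0.0, "y": 0.0, "z": -9.0, "rx": 0.0, "ry": 0.0, "rz": 0.0, "jaw": 0.6}, {"x": 0.0, "y": 0.0, "z": -9.7, "rx": 0.0, "ry": 0.0, "rz": 0.0, "jaw": 0.6}, {"x": 0.0, "y": 0.0, "z": -9.7, "rx": 0.0, "ry": 0.0, "rz": 0.0, "jaw": 0.6}, {"x": 0.0, "y": 0.0, "z": -9.7, "rx": 0.0, "ry": 0.0, "rz": 0.0, "jaw": 0.0}, {"x": 0.0, "y": 0.0, "z": -9.7, "rx": 0.0, "ry": 0.0, "rz": 0.0, "jaw": 0.0}, {"x": 0.0, "y": 0.0, "z": -9.7, "rx": 0.0, "ry": 0.0, "rz": 0.0, "jaw": 0.0}, {"x": 0.0, "y": 0.0, "z": -9.7, "rx": 0.0, "ry": 0.0, "rz": 0.0, "jaw": 0.0}, {"x": 0.0, "y": 0.0, "z": -9.7, "rx": 0.0, "ry": 0.0, "rz": 0.0, "jaw": 0.0}, {"x": 0.0, "y": 0.0, "z": -9.7, "rx": 0.0, "ry": 0.0, "rz": 0.0, "jaw": 0.0}], "newtons": 40}}

```text
t: 3.5
tool_pos: [0.5785, 0.3019, 0.0474]
orientation: [-0.467, 3.102, 0.002]
force: [-1.9, 2.1, 6.8]
grip_width: 0.179
```

>>> {"name": "step_arm", "arguments": {"targets": [{"x": -0.8, "y": -0.25, "z": 0.0, "rx": 0.0, "ry": 0.0, "rz": 0.0, "jaw": 0.0}, {"x": -1.7, "y": -0.52, "z": 0.0, "rx": 0.0, "ry": 0.0, "rz": 0.0, "jaw": 0.0}, {"x": -2.6, "y": -0.8, "z": 0.0, "rx": 0.0, "ry": 0.0, "rz": 0.0, "jaw": 0.0}, {"x": -3.5, "y": -1.08, "z": 0.0, "rx": 0.0, "ry": 0.0, "rz": 0.0, "jaw": 0.0}, {"x": -4.4, "y": -1.35, "z": 0.0, "rx": 0.0, "ry": 0.0, "rz": 0.0, "jaw": 0.0}, {"x": -5.2, "y": -1.6, "z": 0.0, "rx": 0.0, "ry": 0.0, "rz": 0.0, "jaw": 0.0}, {"x": -6.0, "y": -1.85, "z": 0.0, "rx": 0.0, "ry": 0.0, "rz": 0.0, "jaw": 0.0}, {"x": -6.6, "y": -2.03, "z": 0.0, "rx": 0.0, "ry": 0.0, "rz": 0.0, "jaw": 0.0}, {"x": -6.8, "y": -2.1, "z": 0.0, "rx": 0.0, "ry": 0.0, "rz": 0.0, "jaw": 0.0}, {"x": -6.8, "y": -2.1, "z": 0.0, "rx": 0.0, "ry": 0.0, "rz": 0.0, "jaw": 0.0}]}}

```text
t: 4.5
tool_pos: [0.516, 0.2826, 0.0475]
orientation: [-0.463, 3.089, 0.007]
force: [21.8, 12.7, -11.3]
grip_width: 0.18
```

>>> {"name": "step_arm", "arguments": {"targets": [{"x": 1.5, "y": 0.46, "z": 0.0, "rx": 0.0, "ry": 0.0, "rz": 0.0, "jaw": 0.0}, {"x": 3.5, "y": 1.08, "z": 0.0, "rx": 0.0, "ry": 0.0, "rz": 0.0, "jaw": 0.0}, {"x": 5.5, "y": 1.7, "z": 0.0, "rx": 0.0, "ry": 0.0, "rz": 0.0, "jaw": 0.0}, {"x": 6.8, "y": 2.1, "z": 0.0, "rx": 0.0, "ry": 0.0, "rz": 0.0, "jaw": 0.0}, {"x": 6.8, "y": 2.1, "z": 0.0, "rx": 0.0, "ry": 0.0, "rz": 0.0, "jaw": 0.5}, {"x": 6.8, "y": 2.1, "z": 0.0, "rx": 0.0, "ry": 0.0, "rz": 0.0, "jaw": 0.5}, {"x": 6.8, "y": 2.1, "z": 0.0, "rx": 0.0, "ry": 0.0, "rz": 0.0, "jaw": 0.5}, {"x": 6.8, "y": 2.1, "z": 0.0, "rx": 0.0, "ry": 0.0, "rz": 0.0, "jaw": 0.5}, {"x": 6.8, "y": 2.1, "z": 3.0, "rx": 0.0, "ry": 0.0, "rz": 0.0, "jaw": 0.5}, {"x": 6.8, "y": 2.1, "z": 8.0, "rx": 0.0, "ry": 0.0, "rz": 0.0, "jaw": 0.85}]}}

```text
t: 5.5
tool_pos: [0.5732, 0.2995, 0.1205]
orientation: [0.466, -3.097, 0.002]
force: [1.1, -0.3, 0.3]
grip_width: 0.655
```

>>> {"name": "step_arm", "arguments": {"targets": [{"x": -12.5, "y": -30.2, "z": 0.0, "rx": 0.0, "ry": 0.0, "rz": -6.5, "jaw": 0.9}, {"x": -12.5, "y": -30.2, "z": 0.0, "rx": 0.0, "ry": 0.0, "rz": -6.5, "jaw": 0.9}, {"x": -12.5, "y": -30.2, "z": 0.0, "rx": 0.0, "ry": 0.0, "rz": -6.5, "jaw": 0.9}, {"x": -12.5, "y": -30.2, "z": 0.0, "rx": 0.0, "ry": 0.0, "rz": -6.5, "jaw": 0.9}, {"x": -12.5, "y": -30.2, "z": 0.0, "rx": 0.0, "ry": 0.0, "rz": -6.5, "jaw": 0.9}, {"x": -12.5, "y": -30.2, "z": 0.0, "rx": 0.0, "ry": 0.0, "rz": -6.5, "jaw": 0.9}, {"x": -12.5, "y": -30.2, "z": 0.0, "rx": 0.0, "ry": 0.0, "rz": -6.5, "jaw": 0.9}, {"x": -12.5, "y": -30.2, "z": -4.0, "rx": 0.0, "ry": 0.0, "rz": -6.5, "jaw": 0.9}, {"x": -12.5, "y": -30.2, "z": -8.0, "rx": 0.0, "ry": 0.0, "rz": -6.5, "jaw": 0.9}, {"x": -12.5, "y": -30.2, "z": -8.0, "rx": 0.0, "ry": 0.0, "rz": -6.5, "jaw": 0.9}]}}

```text
t: 6.5
tool_pos: [0.4468, -0.0004, 0.04]
orientation: [0.288, -3.119, -0.006]
force: [-0.6, 0.5, 0.1]
grip_width: 0.901
```

Run:
```python
from fit import *
im,d=get_image('top'); cv2.imwrite('pics/t2.png',cv2.resize(im[180:340,180:400],None,fx=3.5,fy=3.5,interpolation=cv2.INTER_CUBIC)[...,::-1])
A=pts('top',d); z=A[...,2]
def blob(cx,cy,r,z0,z1):
    m=((np.hypot(A[...,0]-cx,A[...,1]-cy)<r)&(z>z0)&(z<z1)).astype(np.uint8)
    k,l,st,_=cv2.connectedComponentsWithStats(m); i=1+np.argmax(st[1:,4]); return A[l==i]
q=blob(.58,.30,.05,.065,.09); print('post',len(q),*rect(q))
q=blob(.4466,.2617,.075,.0185,.0255); print('M',len(q),*rect(q),np.median(q[:,2]))
print(sense()['tool_pos'])
```

```text
post 45 [577.5 301.1] [15.9 14.1] -72.1
M 1016 [449.5 263.8] [119.3  63.9] 17.3 0.022764847849175096
[ 0.44893946 -0.00063572  0.04248072]
```

View pics/t2.png

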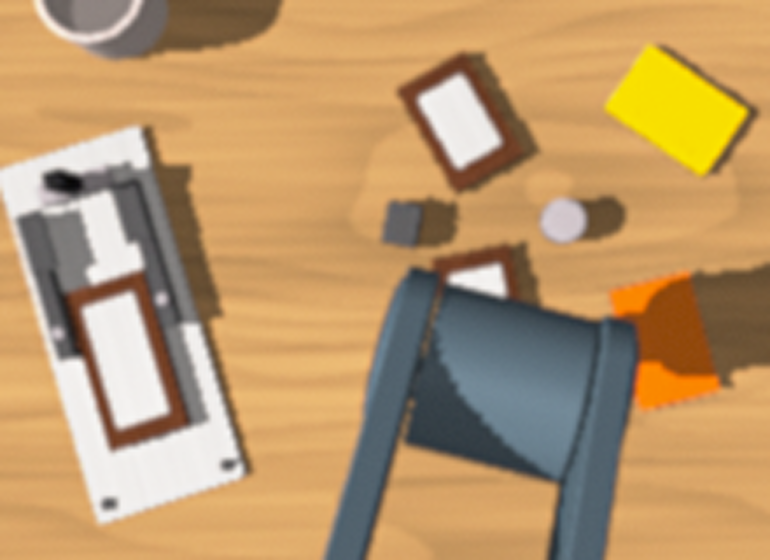

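The picture shows M out of the walls at crop (128,360), the post back at rest at crop (62,182), and S and the bystanders unmoved. I'll grasp L.

>>> {"name": "step_arm", "arguments": {"targets": [{"x": 0.0, "y": 0.0, "z": -2.5, "rx": 0.0, "ry": 0.0, "rz": 0.0, "jaw": 0.9}, {"x": 0.0, "y": 0.0, "z": -4.0, "rx": 0.0, "ry": 0.0, "rz": 0.0, "jaw": 0.9}, {"x": 0.0, "y": 0.0, "z": -4.6, "rx": 0.0, "ry": 0.0, "rz": 0.0, "jaw": 0.9}, {"x": 0.0, "y": 0.0, "z": -4.6, "rx": 0.0, "ry": 0.0, "rz": 0.0, "jaw": 0.9}, {"x": 0.0, "y": 0.0, "z": -4.6, "rx": 0.0, "ry": 0.0, "rz": 0.0, "jaw": 0.6}, {"x": 0.0, "y": 0.0, "z": -4.6, "rx": 0.0, "ry": 0.0, "rz": 0.0, "jaw": 0.5}, {"x": 0.0, "y": 0.0, "z": -4.6, "rx": 0.0, "ry": 0.0, "rz": 0.0, "jaw": 0.4}, {"x": 0.0, "y": 0.0, "z": -4.6, "rx": 0.0, "ry": 0.0, "rz": 0.0, "jaw": 0.4}, {"x": 0.0, "y": 0.0, "z": -4.6, "rx": 0.0, "ry": 0.0, "rz": 0.0, "jaw": 0.4}, {"x": 0.0, "y": 0.0, "z": -4.6, "rx": 0.0, "ry": 0.0, "rz": 0.0, "jaw": 0.4}], "newtons": 40}}

```text
t: 7.55
tool_pos: [0.4531, -0.0014, 0.0]
orientation: [-0.291, 3.126, -0.001]
force: [-1.3, 0.2, 6.6]
grip_width: 0.691
```

```bash
cat > sh.py <<'E'
import numpy as np
from scipy.spatial.transform import Rotation as R
O=np.array([.5045,-.325,.032]); yaw=2.5; t=np.radians(18)
Rs=R.from_euler('z',yaw,degrees=True)*R.from_euler('y',18,degrees=True)
ex,ey,ez=Rs.as_matrix().T
def tcp(x,h,y=0): return np.round((O+x*ex+y*ey+h*ez)*100,2)
def turn(grasp_yaw): # plaque yaw deg -> world turn
    return np.round(np.degrees((Rs*R.from_euler('z',-grasp_yaw,degrees=True)).as_rotvec()),2)
E
python3 - <<'E'
from sh import *
print(ex,ey,ez)
print(turn(10.6),turn(17.1),turn(29.2)); print(tcp(-.095,.05),tcp(-.09,.004),tcp(-.0764,0))
E
```

```text
[ 0.95015132  0.0414845  -0.30901699] [-4.36193874e-02  9.99048222e-01  8.67361738e-19] [0.30872288 0.01347913 0.95105652]
[-2.05 17.9  -8.03] [ -3.07  17.79 -14.48] [ -4.96  17.47 -26.48]
[ 42.97 -32.83  10.89] [ 42.02 -32.87   6.36] [ 43.19 -32.82   5.56]
```

>>> {"name": "step_arm", "arguments": {"targets": [{"x": 0.0, "y": 0.0, "z": 3.0, "rx": 0.0, "ry": 0.0, "rz": 0.0, "jaw": 0.4}, {"x": 0.0, "y": 0.0, "z": 7.0, "rx": 0.0, "ry": 0.0, "rz": 0.0, "jaw": 0.4}, {"x": 0.0, "y": 0.0, "z": 12.0, "rx": 0.0, "ry": 0.0, "rz": 0.0, "jaw": 0.4}, {"x": 0.0, "y": -3.0, "z": 16.0, "rx": 0.0, "ry": 0.0, "rz": 0.0, "jaw": 0.4}, {"x": 0.0, "y": -7.0, "z": 18.0, "rx": 0.0, "ry": 0.0, "rz": 0.0, "jaw": 0.4}, {"x": 0.0, "y": -11.0, "z": 18.0, "rx": 0.0, "ry": 0.0, "rz": 0.0, "jaw": 0.4}, {"x": 0.0, "y": -15.0, "z": 18.0, "rx": 0.0, "ry": 0.0, "rz": 0.0, "jaw": 0.4}, {"x": 0.0, "y": -19.0, "z": 18.0, "rx": 0.0, "ry": 0.0, "rz": 0.0, "jaw": 0.4}, {"x": 0.0, "y": -23.0, "z": 18.0, "rx": 0.0, "ry": 0.0, "rz": 0.0, "jaw": 0.4}, {"x": 0.0, "y": -25.0, "z": 18.0, "rx": 0.0, "ry": 0.0, "rz": 0.0, "jaw": 0.4}]}}

```text
t: 8.55
tool_pos: [0.4517, -0.2545, 0.1798]
orientation: [-0.287, 3.127, -0.004]
force: [0.4, 1.1, -1.2]
grip_width: 0.686
```

>>> {"name": "step_arm", "arguments": {"targets": [{"x": -0.8, "y": -3.8, "z": -1.0, "rx": -0.7, "ry": 6.0, "rz": -2.7, "jaw": 0.4}, {"x": -1.6, "y": -7.7, "z": -2.0, "rx": -1.4, "ry": 12.0, "rz": -5.4, "jaw": 0.4}, {"x": -1.6, "y": -7.7, "z": -3.0, "rx": -2.05, "ry": 17.9, "rz": -8.03, "jaw": 0.4}, {"x": -1.6, "y": -7.7, "z": -4.0, "rx": -2.05, "ry": 17.9, "rz": -8.03, "jaw": 0.4}, {"x": -1.6, "y": -7.7, "z": -5.0, "rx": -2.05, "ry": 17.9, "rz": -8.03, "jaw": 0.4}, {"x": -2.2, "y": -7.7, "z": -7.0, "rx": -2.05, "ry": 17.9, "rz": -8.03, "jaw": 0.4}, {"x": -2.8, "y": -7.7, "z": -8.8, "rx": -2.05, "ry": 17.9, "rz": -8.03, "jaw": 0.4}, {"x": -2.8, "y": -7.7, "z": -8.8, "rx": -2.05, "ry": 17.9, "rz": -8.03, "jaw": 0.4}, {"x": -2.8, "y": -7.7, "z": -8.8, "rx": -2.05, "ry": 17.9, "rz": -8.03, "jaw": 0.4}, {"x": -2.8, "y": -7.7, "z": -8.8, "rx": -2.05, "ry": 17.9, "rz": -8.03, "jaw": 0.4}]}}

```text
t: 9.55
tool_pos: [0.4246, -0.3286, 0.0919]
orientation: [0.063, -2.829, 0.012]
force: [0.6, -0.0, -0.5]
grip_width: 0.69
```

Run:
```python
from fit import *
from sh import *
s=sense(); T=s['tool_pos']; print(T,'shelf xyh',np.round(np.array([(T-O)@ex,(T-O)@ey,(T-O)@ez])*1000,1)); M=R.from_rotvec(s['orientation']).as_matrix(); print('tool z.ez',M[:,2]@ez,'tool y . ey',M[:,1]@ey, s['force'])
im,d=get_image('scene'); im2,d2=get_image('top')
a=cv2.resize(im[80:230,230:430],(640,480)); cv2.imwrite('pics/s3.png',a[...,::-1])
```

```text
[ 0.42458784 -0.32864325  0.09192634] shelf xyh [-94.6  -0.2  32.3]
tool z.ez -0.9999953808450401 tool y . ey 0.999998299717541 [ 0.62589517 -0.04057061 -0.47801902]
```

View pics/s3.png

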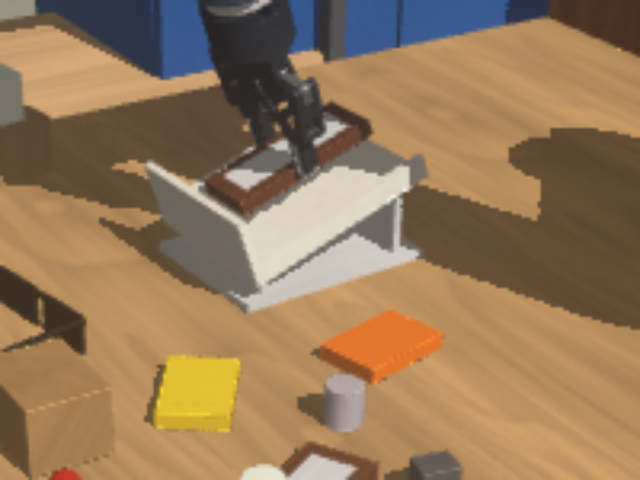

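L sits parallel above the shelf at crop (290,160). I'll lower it along the shelf normal.

>>> {"name": "step_arm", "arguments": {"targets": [{"x": -0.31, "y": 0.0, "z": -0.95, "rx": 0.0, "ry": 0.0, "rz": 0.0, "jaw": 0.4}, {"x": -0.62, "y": 0.0, "z": -1.9, "rx": 0.0, "ry": 0.0, "rz": 0.0, "jaw": 0.4}, {"x": -0.8, "y": 0.0, "z": -2.5, "rx": 0.0, "ry": 0.0, "rz": 0.0, "jaw": 0.4}, {"x": -0.9, "y": 0.0, "z": -2.75, "rx": 0.0, "ry": 0.0, "rz": 0.0, "jaw": 0.4}, {"x": -0.95, "y": 0.0, "z": -2.9, "rx": 0.0, "ry": 0.0, "rz": 0.0, "jaw": 0.4}, {"x": -1.0, "y": 0.0, "z": -3.1, "rx": 0.0, "ry": 0.0, "rz": 0.0, "jaw": 0.4}, {"x": -1.0, "y": 0.0, "z": -3.1, "rx": 0.0, "ry": 0.0, "rz": 0.0, "jaw": 0.4}, {"x": -1.0, "y": 0.0, "z": -3.1, "rx": 0.0, "ry": 0.0, "rz": 0.0, "jaw": 0.4}, {"x": -1.0, "y": 0.0, "z": -3.1, "rx": 0.0, "ry": 0.0, "rz": 0.0, "jaw": 0.4}, {"x": -1.0, "y": 0.0, "z": -3.1, "rx": 0.0, "ry": 0.0, "rz": 0.0, "jaw": 0.4}]}}

```text
t: 10.65
tool_pos: [0.4144, -0.328, 0.0618]
orientation: [0.062, -2.827, 0.01]
force: [-0.5, 8.0, 18.3]
grip_width: 0.692
```

```bash
cat > st.py <<'E'
from fit import *
from sh import *
s=sense(); T=s['tool_pos']; F=s['force']; print('t',s['t'],T.round(4),'shelf xyh',np.round(np.array([(T-O)@ex,(T-O)@ey,(T-O)@ez])*1000,1),'F',np.round([F@ex,F@ey,F@ez],1),'w',round(s['grip_width'],3))
E
python3 st.py
```

```text
t 10.65 [ 0.4144 -0.328   0.0618] shelf xyh [-94.9   0.9   0.5] F [-5.8  8.  17.4] w 0.692
```

>>> {"name": "step_arm", "arguments": {"targets": [{"x": 0.06, "y": 0.0, "z": 0.19, "rx": 0.0, "ry": 0.0, "rz": 0.0, "jaw": 0.4}, {"x": 0.44, "y": 0.02, "z": 0.07, "rx": 0.0, "ry": 0.0, "rz": 0.0, "jaw": 0.4}, {"x": 0.82, "y": 0.03, "z": -0.06, "rx": 0.0, "ry": 0.0, "rz": 0.0, "jaw": 0.4}, {"x": 1.2, "y": 0.05, "z": -0.18, "rx": 0.0, "ry": 0.0, "rz": 0.0, "jaw": 0.4}, {"x": 1.58, "y": 0.07, "z": -0.3, "rx": 0.0, "ry": 0.0, "rz": 0.0, "jaw": 0.4}, {"x": 1.87, "y": 0.08, "z": -0.4, "rx": 0.0, "ry": 0.0, "rz": 0.0, "jaw": 0.4}, {"x": 2.15, "y": 0.09, "z": -0.49, "rx": 0.0, "ry": 0.0, "rz": 0.0, "jaw": 0.4}, {"x": 2.34, "y": 0.1, "z": -0.55, "rx": 0.0, "ry": 0.0, "rz": 0.0, "jaw": 0.4}, {"x": 2.34, "y": 0.1, "z": -0.55, "rx": 0.0, "ry": 0.0, "rz": 0.0, "jaw": 0.4}, {"x": 2.34, "y": 0.1, "z": -0.55, "rx": 0.0, "ry": 0.0, "rz": 0.0, "jaw": 0.4}]}}

```text
t: 11.65
tool_pos: [0.4359, -0.3281, 0.0549]
orientation: [0.062, -2.823, 0.011]
force: [-7.0, -0.0, 12.1]
grip_width: 0.69
```

```bash
python3 st.py
```

```text
t 11.65 [ 0.4359 -0.3281  0.0549] shelf xyh [-72.4  -0.1   0.5] F [-10.4   0.3   9.4] w 0.69
```

>>> {"name": "step_arm", "arguments": {"targets": [{"x": 0.2, "y": 0.01, "z": -0.06, "rx": 0.0, "ry": 0.0, "rz": 0.0, "jaw": 0.4}, {"x": 0.4, "y": 0.02, "z": -0.12, "rx": 0.0, "ry": 0.0, "rz": 0.0, "jaw": 0.4}, {"x": 0.4, "y": 0.02, "z": -0.12, "rx": 0.0, "ry": 0.0, "rz": 0.0, "jaw": 0.4}, {"x": 0.4, "y": 0.02, "z": -0.12, "rx": 0.0, "ry": 0.0, "rz": 0.0, "jaw": 0.4}, {"x": 0.4, "y": 0.02, "z": -0.12, "rx": 0.0, "ry": 0.0, "rz": 0.0, "jaw": 0.4}, {"x": 0.4, "y": 0.02, "z": -0.12, "rx": 0.0, "ry": 0.0, "rz": 0.0, "jaw": 0.4}, {"x": 0.4, "y": 0.02, "z": -0.12, "rx": 0.0, "ry": 0.0, "rz": 0.0, "jaw": 0.4}, {"x": 0.4, "y": 0.02, "z": -0.12, "rx": 0.0, "ry": 0.0, "rz": 0.0, "jaw": 0.4}, {"x": 0.4, "y": 0.02, "z": -0.12, "rx": 0.0, "ry": 0.0, "rz": 0.0, "jaw": 0.4}, {"x": 0.4, "y": 0.02, "z": -0.12, "rx": 0.0, "ry": 0.0, "rz": 0.0, "jaw": 0.4}]}}

```text
t: 12.65
tool_pos: [0.4359, -0.3281, 0.0548]
orientation: [0.061, -2.814, 0.009]
force: [-22.8, 0.9, 24.7]
grip_width: 0.692
```

```bash
python3 st.py
```

```text
t 12.65 [ 0.4359 -0.3281  0.0548] shelf xyh [-72.3  -0.1   0.5] F [-29.3   1.9  16.5] w 0.692
```

>>> {"name": "step_arm", "arguments": {"targets": [{"x": -0.4, "y": -0.01, "z": 0.25, "rx": 0.0, "ry": 0.0, "rz": 0.0, "jaw": 0.4}, {"x": -0.4, "y": -0.01, "z": 0.25, "rx": 0.0, "ry": 0.0, "rz": 0.0, "jaw": 0.4}, {"x": -0.4, "y": -0.01, "z": 0.25, "rx": 0.0, "ry": 0.0, "rz": 0.0, "jaw": 0.88}, {"x": -0.4, "y": -0.01, "z": 0.25, "rx": 0.0, "ry": 0.0, "rz": 0.0, "jaw": 0.88}, {"x": -0.4, "y": -0.01, "z": 0.25, "rx": 0.0, "ry": 0.0, "rz": 0.0, "jaw": 0.88}, {"x": -0.4, "y": -0.01, "z": 0.25, "rx": 0.0, "ry": 0.0, "rz": 0.0, "jaw": 0.88}, {"x": 0.2, "y": 0.0, "z": 2.15, "rx": 0.0, "ry": 0.0, "rz": 0.0, "jaw": 0.88}, {"x": 1.2, "y": 0.05, "z": 5.0, "rx": 0.0, "ry": 0.0, "rz": 0.0, "jaw": 0.88}, {"x": 2.4, "y": 0.1, "z": 9.0, "rx": 0.0, "ry": 0.0, "rz": 0.0, "jaw": 0.88}, {"x": 3.3, "y": 0.15, "z": 12.0, "rx": 0.0, "ry": 0.0, "rz": 0.0, "jaw": 0.88}]}}

```text
t: 13.65
tool_pos: [0.4752, -0.3256, 0.1747]
orientation: [0.063, -2.828, 0.011]
force: [-0.2, -1.0, 0.0]
grip_width: 0.878
```

Run:
```python
from st import *
M=R.from_rotvec(s['orientation']).as_matrix(); print(M.round(3))
# turn back to vertical with tool y along nest y (yaw 17.1+90)
c=R.from_rotvec(s['orientation']); 
for y in(17.1,29.2): print(y,'turn',np.degrees((R.from_euler('z',y,degrees=True)*Rs.inv()).as_rotvec()).round(2))
```

```text
t 13.65 [ 0.4752 -0.3256  0.1747] shelf xyh [-71.9   0.7 126.7] F [-0.2 -1.  -0. ] w 0.878
[[-0.951 -0.044 -0.307]
 [-0.042  0.999 -0.014]
 [ 0.308 -0.001 -0.951]]
17.1 turn [  3.07 -17.79  14.48]
29.2 turn [  4.96 -17.47  26.48]
```

>>> {"name": "step_arm", "arguments": {"targets": [{"x": -0.5, "y": 5.0, "z": 0.0, "rx": 0.3, "ry": -1.8, "rz": 1.4, "jaw": 0.9}, {"x": -4.7, "y": 58.1, "z": -2.0, "rx": 3.07, "ry": -17.79, "rz": 14.48, "jaw": 0.9}, {"x": -4.7, "y": 58.1, "z": -2.0, "rx": 3.07, "ry": -17.79, "rz": 14.48, "jaw": 0.9}, {"x": -4.7, "y": 58.1, "z": -2.0, "rx": 3.07, "ry": -17.79, "rz": 14.48, "jaw": 0.9}, {"x": -4.7, "y": 58.1, "z": -2.0, "rx": 3.07, "ry": -17.79, "rz": 14.48, "jaw": 0.9}, {"x": -4.7, "y": 58.1, "z": -2.0, "rx": 3.07, "ry": -17.79, "rz": 14.48, "jaw": 0.9}, {"x": -4.7, "y": 58.1, "z": -2.0, "rx": 3.07, "ry": -17.79, "rz": 14.48, "jaw": 0.9}, {"x": -4.7, "y": 58.1, "z": -2.0, "rx": 3.07, "ry": -17.79, "rz": 14.48, "jaw": 0.9}, {"x": -4.7, "y": 58.1, "z": -2.0, "rx": 3.07, "ry": -17.79, "rz": 14.48, "jaw": 0.9}, {"x": -4.7, "y": 58.1, "z": -2.0, "rx": 3.07, "ry": -17.79, "rz": 14.48, "jaw": 0.9}]}}

```text
t: 14.65
tool_pos: [0.4334, 0.1747, 0.1561]
orientation: [-0.468, 3.105, 0.0]
force: [1.7, 0.3, -0.2]
grip_width: 0.899
```

Run:
```python
from st import *
print(s['orientation'])
im,d=get_image('top'); A=pts('top',d)
S=A.reshape(-1,3); L=np.stack([(S-O)@ex,(S-O)@ey,(S-O)@ez],1)*1000
q=L[(abs(L[:,2]-15)<3)&(abs(L[:,1])<50)&(L[:,0]>-170)&(L[:,0]<2)]
print('L on shelf',len(q),*rect(q/1000),np.median(q[:,2])); print('surf h',np.median(L[(L[:,0]<-20)&(L[:,0]>-180)&(abs(abs(L[:,1])-50)<10)&(abs(L[:,2])<6),2]))
```

```text
t 14.65 [0.4334 0.1747 0.1561] shelf xyh [-85.2 502.3 102.8] F [1.7 0.3 0.4] w 0.899
[-4.67576683e-01  3.10526959e+00  8.37264203e-05]
L on shelf 1323 [-73.8  -6.4] [151.5  86.1] 0.7 14.773193061213348
surf h -0.27534927141138305
```

>>> {"name": "step_arm", "arguments": {"targets": [{"x": -0.3, "y": 4.0, "z": 0.0, "rx": 0.0, "ry": 0.0, "rz": 0.0, "jaw": 0.9}, {"x": -0.6, "y": 8.1, "z": 0.0, "rx": 0.0, "ry": 0.0, "rz": 0.0, "jaw": 0.9}, {"x": -0.6, "y": 8.1, "z": -4.0, "rx": 0.0, "ry": 0.0, "rz": 0.0, "jaw": 0.9}, {"x": -0.6, "y": 8.1, "z": -8.0, "rx": 0.0, "ry": 0.0, "rz": 0.0, "jaw": 0.9}, {"x": -0.6, "y": 8.1, "z": -11.0, "rx": 0.0, "ry": 0.0, "rz": 0.0, "jaw": 0.9}, {"x": -0.6, "y": 8.1, "z": -11.0, "rx": 0.0, "ry": 0.0, "rz": 0.0, "jaw": 0.9}, {"x": -0.6, "y": 8.1, "z": -11.0, "rx": 0.0, "ry": 0.0, "rz": 0.0, "jaw": 0.9}, {"x": -0.6, "y": 8.1, "z": -11.0, "rx": 0.0, "ry": 0.0, "rz": 0.0, "jaw": 0.9}, {"x": -0.6, "y": 8.1, "z": -11.0, "rx": 0.0, "ry": 0.0, "rz": 0.0, "jaw": 0.9}, {"x": -0.6, "y": 8.1, "z": -11.0, "rx": 0.0, "ry": 0.0, "rz": 0.0, "jaw": 0.9}]}}

```text
t: 15.7
tool_pos: [0.4289, 0.2538, 0.0472]
orientation: [-0.467, 3.104, 0.001]
force: [1.0, 0.4, -0.6]
grip_width: 0.898
```

>>> {"name": "step_arm", "arguments": {"targets": [{"x": -0.1, "y": 0.3, "z": -2.0, "rx": 0.0, "ry": 0.0, "rz": 0.0, "jaw": 0.9}, {"x": -0.1, "y": 0.3, "z": -3.4, "rx": 0.0, "ry": 0.0, "rz": 0.0, "jaw": 0.9}, {"x": -0.1, "y": 0.3, "z": -4.0, "rx": 0.0, "ry": 0.0, "rz": 0.0, "jaw": 0.9}, {"x": -0.1, "y": 0.3, "z": -4.0, "rx": 0.0, "ry": 0.0, "rz": 0.0, "jaw": 0.9}, {"x": -0.1, "y": 0.3, "z": -4.0, "rx": 0.0, "ry": 0.0, "rz": 0.0, "jaw": 0.6}, {"x": -0.1, "y": 0.3, "z": -4.0, "rx": 0.0, "ry": 0.0, "rz": 0.0, "jaw": 0.5}, {"x": -0.1, "y": 0.3, "z": -4.0, "rx": 0.0, "ry": 0.0, "rz": 0.0, "jaw": 0.4}, {"x": -0.1, "y": 0.3, "z": -4.0, "rx": 0.0, "ry": 0.0, "rz": 0.0, "jaw": 0.4}, {"x": -0.1, "y": 0.3, "z": -4.0, "rx": 0.0, "ry": 0.0, "rz": 0.0, "jaw": 0.4}, {"x": -0.1, "y": 0.3, "z": -4.0, "rx": 0.0, "ry": 0.0, "rz": 0.0, "jaw": 0.4}], "newtons": 40}}

```text
t: 16.7
tool_pos: [0.4273, 0.2567, 0.0063]
orientation: [-0.468, 3.105, 0.0]
force: [-0.6, 0.0, 7.0]
grip_width: 0.687
```

>>> {"name": "step_arm", "arguments": {"targets": [{"x": 0.0, "y": 0.0, "z": 2.0, "rx": 0.0, "ry": 0.0, "rz": 0.0, "jaw": 0.4}, {"x": 0.0, "y": 0.0, "z": 6.0, "rx": 0.0, "ry": 0.0, "rz": 0.0, "jaw": 0.4}, {"x": 0.0, "y": 0.0, "z": 11.0, "rx": 0.0, "ry": 0.0, "rz": 0.0, "jaw": 0.4}, {"x": 0.0, "y": -3.0, "z": 15.0, "rx": 0.0, "ry": 0.0, "rz": 0.0, "jaw": 0.4}, {"x": 0.0, "y": -7.0, "z": 16.0, "rx": 0.0, "ry": 0.0, "rz": 0.0, "jaw": 0.4}, {"x": 0.0, "y": -11.5, "z": 16.0, "rx": 0.0, "ry": 0.0, "rz": 0.0, "jaw": 0.4}, {"x": 0.0, "y": -16.0, "z": 16.0, "rx": 0.0, "ry": 0.0, "rz": 0.0, "jaw": 0.4}, {"x": 0.0, "y": -20.5, "z": 16.0, "rx": 0.0, "ry": 0.0, "rz": 0.0, "jaw": 0.4}, {"x": 0.0, "y": -25.0, "z": 16.0, "rx": 0.0, "ry": 0.0, "rz": 0.0, "jaw": 0.4}, {"x": 0.0, "y": -29.5, "z": 16.0, "rx": 0.0, "ry": 0.0, "rz": 0.0, "jaw": 0.4}]}}

```text
t: 17.7
tool_pos: [0.4261, -0.04, 0.1656]
orientation: [-0.468, 3.106, 0.0]
force: [0.2, -0.3, -0.5]
grip_width: 0.684
```

>>> {"name": "step_arm", "arguments": {"targets": [{"x": 0.0, "y": -4.5, "z": 0.0, "rx": 0.0, "ry": 0.0, "rz": 0.0, "jaw": 0.4}, {"x": 0.0, "y": -9.0, "z": 0.0, "rx": -0.6, "ry": 3.5, "rz": -2.9, "jaw": 0.4}, {"x": 0.0, "y": -13.5, "z": 0.0, "rx": -1.2, "ry": 7.1, "rz": -5.8, "jaw": 0.4}, {"x": 0.0, "y": -18.0, "z": 0.0, "rx": -1.8, "ry": 10.7, "rz": -8.7, "jaw": 0.4}, {"x": 0.0, "y": -22.5, "z": 0.0, "rx": -2.4, "ry": 14.2, "rz": -11.6, "jaw": 0.4}, {"x": 0.0, "y": -26.5, "z": 0.0, "rx": -3.07, "ry": 17.79, "rz": -14.48, "jaw": 0.4}, {"x": 0.0, "y": -29.0, "z": -1.0, "rx": -3.07, "ry": 17.79, "rz": -14.48, "jaw": 0.4}, {"x": 0.0, "y": -29.0, "z": -3.0, "rx": -3.07, "ry": 17.79, "rz": -14.48, "jaw": 0.4}, {"x": 0.0, "y": -29.0, "z": -5.0, "rx": -3.07, "ry": 17.79, "rz": -14.48, "jaw": 0.4}, {"x": 0.0, "y": -29.0, "z": -5.0, "rx": -3.07, "ry": 17.79, "rz": -14.48, "jaw": 0.4}]}}

```text
t: 18.7
tool_pos: [0.4247, -0.3269, 0.1123]
orientation: [0.062, -2.822, 0.002]
force: [-0.5, 0.0, -0.8]
grip_width: 0.694
```

```bash
python3 st.py
python3 - <<'E'
from h import *
im,d=get_image('scene')
a=cv2.resize(im[80:230,230:430],(640,480)); cv2.imwrite('pics/s4.png',a[...,::-1])
E
```

```text
t 18.7 [ 0.4247 -0.3269  0.1123] shelf xyh [-100.7    1.6   51.8] F [-0.2  0.1 -0.9] w 0.694
```

View pics/s4.png

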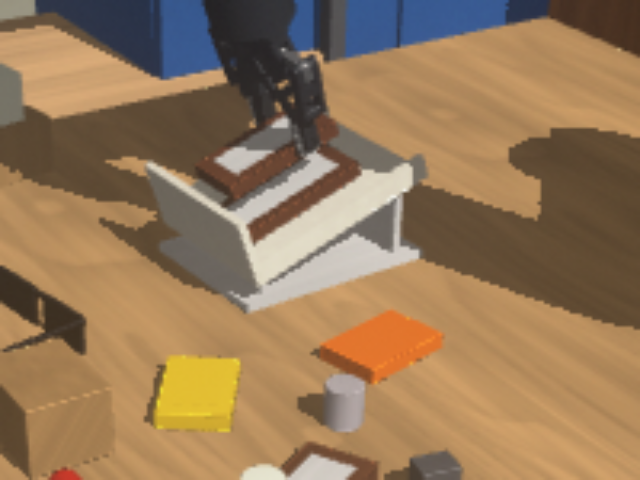

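M is held square above L at crop (270,160). I'll lower it.

>>> {"name": "step_arm", "arguments": {"targets": [{"x": -0.31, "y": -0.05, "z": -0.95, "rx": 0.0, "ry": 0.0, "rz": 0.0, "jaw": 0.4}, {"x": -0.62, "y": -0.12, "z": -1.9, "rx": 0.0, "ry": 0.0, "rz": 0.0, "jaw": 0.4}, {"x": -0.93, "y": -0.2, "z": -2.85, "rx": 0.0, "ry": 0.0, "rz": 0.0, "jaw": 0.4}, {"x": -1.05, "y": -0.2, "z": -3.25, "rx": 0.0, "ry": 0.0, "rz": 0.0, "jaw": 0.4}, {"x": -1.12, "y": -0.2, "z": -3.45, "rx": 0.0, "ry": 0.0, "rz": 0.0, "jaw": 0.4}, {"x": -1.17, "y": -0.2, "z": -3.6, "rx": 0.0, "ry": 0.0, "rz": 0.0, "jaw": 0.4}, {"x": -1.17, "y": -0.2, "z": -3.6, "rx": 0.0, "ry": 0.0, "rz": 0.0, "jaw": 0.4}, {"x": -1.17, "y": -0.2, "z": -3.6, "rx": 0.0, "ry": 0.0, "rz": 0.0, "jaw": 0.4}, {"x": -1.17, "y": -0.2, "z": -3.6, "rx": 0.0, "ry": 0.0, "rz": 0.0, "jaw": 0.4}, {"x": -1.17, "y": -0.2, "z": -3.6, "rx": 0.0, "ry": 0.0, "rz": 0.0, "jaw": 0.4}]}}

```text
t: 19.75
tool_pos: [0.4152, -0.3306, 0.0799]
orientation: [0.062, -2.827, 0.01]
force: [-0.1, -0.4, -0.8]
grip_width: 0.685
```

```bash
python3 st.py
```

```text
t 19.75 [ 0.4152 -0.3306  0.0799] shelf xyh [-99.9  -1.7  17.9] F [ 0.1 -0.4 -0.8] w 0.685
```

>>> {"name": "step_arm", "arguments": {"targets": [{"x": -0.06, "y": 0.1, "z": -0.2, "rx": 0.0, "ry": 0.0, "rz": 0.0, "jaw": 0.4}, {"x": -0.1, "y": 0.15, "z": -0.32, "rx": 0.0, "ry": 0.0, "rz": 0.0, "jaw": 0.4}, {"x": -0.1, "y": 0.15, "z": -0.32, "rx": 0.0, "ry": 0.0, "rz": 0.0, "jaw": 0.4}, {"x": 0.2, "y": 0.16, "z": -0.42, "rx": 0.0, "ry": 0.0, "rz": 0.0, "jaw": 0.4}, {"x": 0.5, "y": 0.17, "z": -0.52, "rx": 0.0, "ry": 0.0, "rz": 0.0, "jaw": 0.4}, {"x": 0.8, "y": 0.19, "z": -0.61, "rx": 0.0, "ry": 0.0, "rz": 0.0, "jaw": 0.4}, {"x": 1.1, "y": 0.2, "z": -0.71, "rx": 0.0, "ry": 0.0, "rz": 0.0, "jaw": 0.4}, {"x": 1.4, "y": 0.21, "z": -0.81, "rx": 0.0, "ry": 0.0, "rz": 0.0, "jaw": 0.4}, {"x": 1.7, "y": 0.23, "z": -0.91, "rx": 0.0, "ry": 0.0, "rz": 0.0, "jaw": 0.4}, {"x": 1.7, "y": 0.23, "z": -0.91, "rx": 0.0, "ry": 0.0, "rz": 0.0, "jaw": 0.4}]}}

```text
t: 20.75
tool_pos: [0.4296, -0.3284, 0.071]
orientation: [0.063, -2.82, 0.009]
force: [-10.2, -1.2, 6.8]
grip_width: 0.689
```

```bash
python3 st.py
```

```text
t 20.75 [ 0.4296 -0.3284  0.071 ] shelf xyh [-83.4  -0.2  13.9] F [-11.9  -0.8   3.3] w 0.689
```

>>> {"name": "step_arm", "arguments": {"targets": [{"x": 0.2, "y": 0.01, "z": -0.07, "rx": 0.0, "ry": 0.0, "rz": 0.0, "jaw": 0.4}, {"x": 0.4, "y": 0.02, "z": -0.14, "rx": 0.0, "ry": 0.0, "rz": 0.0, "jaw": 0.4}, {"x": 0.4, "y": 0.02, "z": -0.14, "rx": 0.0, "ry": 0.0, "rz": 0.0, "jaw": 0.4}, {"x": 0.4, "y": 0.02, "z": -0.14, "rx": 0.0, "ry": 0.0, "rz": 0.0, "jaw": 0.4}, {"x": 0.4, "y": 0.02, "z": -0.14, "rx": 0.0, "ry": 0.0, "rz": 0.0, "jaw": 0.4}, {"x": 0.4, "y": 0.02, "z": -0.14, "rx": 0.0, "ry": 0.0, "rz": 0.0, "jaw": 0.4}, {"x": 0.4, "y": 0.02, "z": -0.14, "rx": 0.0, "ry": 0.0, "rz": 0.0, "jaw": 0.4}, {"x": 0.4, "y": 0.02, "z": -0.14, "rx": 0.0, "ry": 0.0, "rz": 0.0, "jaw": 0.4}, {"x": 0.4, "y": 0.02, "z": -0.14, "rx": 0.0, "ry": 0.0, "rz": 0.0, "jaw": 0.4}, {"x": 0.4, "y": 0.02, "z": -0.14, "rx": 0.0, "ry": 0.0, "rz": 0.0, "jaw": 0.4}]}}

```text
t: 21.75
tool_pos: [0.4299, -0.3286, 0.0708]
orientation: [0.062, -2.812, 0.008]
force: [-25.0, 0.1, 17.2]
grip_width: 0.691
```

```bash
python3 st.py
```

```text
t 21.75 [ 0.4299 -0.3286  0.0708] shelf xyh [-83.   -0.4  13.8] F [-29.1   1.2   8.6] w 0.691
```

>>> {"name": "step_arm", "arguments": {"targets": [{"x": -0.4, "y": -0.01, "z": 0.2, "rx": 0.0, "ry": 0.0, "rz": 0.0, "jaw": 0.4}, {"x": -0.4, "y": -0.01, "z": 0.2, "rx": 0.0, "ry": 0.0, "rz": 0.0, "jaw": 0.4}, {"x": -0.4, "y": -0.01, "z": 0.2, "rx": 0.0, "ry": 0.0, "rz": 0.0, "jaw": 0.88}, {"x": -0.4, "y": -0.01, "z": 0.2, "rx": 0.0, "ry": 0.0, "rz": 0.0, "jaw": 0.88}, {"x": -0.4, "y": -0.01, "z": 0.2, "rx": 0.0, "ry": 0.0, "rz": 0.0, "jaw": 0.88}, {"x": -0.4, "y": -0.01, "z": 0.2, "rx": 0.0, "ry": 0.0, "rz": 0.0, "jaw": 0.88}, {"x": 0.2, "y": 0.0, "z": 2.1, "rx": 0.0, "ry": 0.0, "rz": 0.0, "jaw": 0.88}, {"x": 1.2, "y": 0.05, "z": 5.0, "rx": 0.0, "ry": 0.0, "rz": 0.0, "jaw": 0.88}, {"x": 2.4, "y": 0.1, "z": 9.0, "rx": 0.0, "ry": 0.0, "rz": 0.0, "jaw": 0.88}, {"x": 2.8, "y": 0.15, "z": 10.5, "rx": 0.0, "ry": 0.0, "rz": 0.0, "jaw": 0.88}]}}

```text
t: 22.75
tool_pos: [0.4666, -0.3277, 0.1783]
orientation: [0.062, -2.832, 0.016]
force: [0.2, -0.1, 0.8]
grip_width: 0.878
```

>>> {"name": "step_arm", "arguments": {"targets": [{"x": 1.8, "y": 4.2, "z": 0.0, "rx": 1.0, "ry": -3.5, "rz": 5.3, "jaw": 0.88}, {"x": 3.8, "y": 8.6, "z": 0.0, "rx": 2.0, "ry": -7.0, "rz": 10.6, "jaw": 0.88}, {"x": 5.8, "y": 13.0, "z": 0.0, "rx": 3.0, "ry": -10.5, "rz": 15.9, "jaw": 0.88}, {"x": 7.8, "y": 17.4, "z": 0.0, "rx": 4.0, "ry": -14.0, "rz": 21.2, "jaw": 0.88}, {"x": 9.8, "y": 21.8, "z": 0.0, "rx": 4.96, "ry": -17.47, "rz": 26.48, "jaw": 0.88}, {"x": 11.8, "y": 26.2, "z": 0.0, "rx": 4.96, "ry": -17.47, "rz": 26.48, "jaw": 0.88}, {"x": 13.8, "y": 30.6, "z": 0.0, "rx": 4.96, "ry": -17.47, "rz": 26.48, "jaw": 0.88}, {"x": 15.5, "y": 34.5, "z": -1.0, "rx": 4.96, "ry": -17.47, "rz": 26.48, "jaw": 0.88}, {"x": 15.5, "y": 34.5, "z": -5.0, "rx": 4.96, "ry": -17.47, "rz": 26.48, "jaw": 0.88}, {"x": 15.5, "y": 34.5, "z": -8.0, "rx": 4.96, "ry": -17.47, "rz": 26.48, "jaw": 0.88}]}}

```text
t: 23.75
tool_pos: [0.6189, 0.0206, 0.0925]
orientation: [0.797, -3.039, -0.0]
force: [-0.1, 0.7, -0.1]
grip_width: 0.88
```

Run:
```python
from st import *
print(s['orientation'])
im,d=get_image('top'); A=pts('top',d)
S=A.reshape(-1,3); L=np.stack([(S-O)@ex,(S-O)@ey,(S-O)@ez],1)*1000
q=L[(abs(L[:,2]-30)<4)&(abs(L[:,1])<50)&(L[:,0]>-170)&(L[:,0]<-2)]
print('M on shelf',len(q),*rect(q/1000),np.median(q[:,2]))
q=L[(abs(L[:,2]-15)<4)&(abs(L[:,1])<50)&(L[:,0]>-170)&(L[:,0]<-122)]
print('L end',len(q),np.percentile(q,[2,98],axis=0))
print(sense()['tool_pos'])
```

```text
t 23.75 [0.6189 0.0206 0.0925] shelf xyh [104.3 340.3  97.5] F [-0.   0.7 -0.1] w 0.88
[ 7.97267414e-01 -3.03852292e+00 -1.02331820e-04]
M on shelf 1132 [-61.1   0.1] [117.7  61.3] -0.3 29.797260335304824
L end 289 [[-149.33075223  -27.42276785   11.71054421]
 [-122.76501105   29.95779278   18.5885824 ]]
[0.61486269 0.0203009  0.08657889]
```

>>> {"name": "step_arm", "arguments": {"targets": [{"x": 0.6, "y": -0.2, "z": -2.0, "rx": 0.0, "ry": 0.0, "rz": 0.0, "jaw": 0.92}, {"x": 0.6, "y": -0.2, "z": -4.0, "rx": 0.0, "ry": 0.0, "rz": 0.0, "jaw": 0.92}, {"x": 0.6, "y": -0.2, "z": -4.5, "rx": 0.0, "ry": 0.0, "rz": 0.0, "jaw": 0.92}, {"x": 0.6, "y": -0.2, "z": -4.5, "rx": 0.0, "ry": 0.0, "rz": 0.0, "jaw": 0.92}, {"x": 0.6, "y": -0.2, "z": -4.5, "rx": 0.0, "ry": 0.0, "rz": 0.0, "jaw": 0.92}, {"x": 0.6, "y": -0.2, "z": -4.5, "rx": 0.0, "ry": 0.0, "rz": 0.0, "jaw": 0.92}, {"x": 0.6, "y": -0.2, "z": -4.5, "rx": 0.0, "ry": 0.0, "rz": 0.0, "jaw": 0.92}, {"x": 0.6, "y": -0.2, "z": -4.5, "rx": 0.0, "ry": 0.0, "rz": 0.0, "jaw": 0.92}, {"x": 0.6, "y": -0.2, "z": -4.5, "rx": 0.0, "ry": 0.0, "rz": 0.0, "jaw": 0.92}, {"x": 0.6, "y": -0.2, "z": -4.5, "rx": 0.0, "ry": 0.0, "rz": 0.0, "jaw": 0.92}]}}

```text
t: 24.8
tool_pos: [0.6251, 0.0165, 0.0494]
orientation: [-0.793, 3.04, -0.0]
force: [0.1, -0.6, -0.3]
grip_width: 0.918
```

>>> {"name": "step_arm", "arguments": {"targets": [{"x": -0.4, "y": 0.15, "z": -2.5, "rx": 0.0, "ry": 0.0, "rz": 0.0, "jaw": 0.92}, {"x": -0.4, "y": 0.15, "z": -4.2, "rx": 0.0, "ry": 0.0, "rz": 0.0, "jaw": 0.92}, {"x": -0.4, "y": 0.15, "z": -5.0, "rx": 0.0, "ry": 0.0, "rz": 0.0, "jaw": 0.92}, {"x": -0.4, "y": 0.15, "z": -5.0, "rx": 0.0, "ry": 0.0, "rz": 0.0, "jaw": 0.92}, {"x": -0.4, "y": 0.15, "z": -5.0, "rx": 0.0, "ry": 0.0, "rz": 0.0, "jaw": 0.6}, {"x": -0.4, "y": 0.15, "z": -5.0, "rx": 0.0, "ry": 0.0, "rz": 0.0, "jaw": 0.5}, {"x": -0.4, "y": 0.15, "z": -5.0, "rx": 0.0, "ry": 0.0, "rz": 0.0, "jaw": 0.4}, {"x": -0.4, "y": 0.15, "z": -5.0, "rx": 0.0, "ry": 0.0, "rz": 0.0, "jaw": 0.4}, {"x": -0.4, "y": 0.15, "z": -5.0, "rx": 0.0, "ry": 0.0, "rz": 0.0, "jaw": 0.4}, {"x": -0.4, "y": 0.15, "z": -5.0, "rx": 0.0, "ry": 0.0, "rz": 0.0, "jaw": 0.4}], "newtons": 40}}

```text
t: 25.8
tool_pos: [0.6218, 0.0179, 0.0001]
orientation: [-0.792, 3.039, -0.001]
force: [-0.0, 0.7, 5.0]
grip_width: 0.688
```

>>> {"name": "step_arm", "arguments": {"targets": [{"x": 0.0, "y": 0.0, "z": 2.0, "rx": 0.0, "ry": 0.0, "rz": 0.0, "jaw": 0.4}, {"x": 0.0, "y": 0.0, "z": 6.0, "rx": 0.0, "ry": 0.0, "rz": 0.0, "jaw": 0.4}, {"x": 0.0, "y": 0.0, "z": 11.0, "rx": 0.0, "ry": 0.0, "rz": 0.0, "jaw": 0.4}, {"x": -1.0, "y": -2.2, "z": 15.0, "rx": 0.0, "ry": 0.0, "rz": 0.0, "jaw": 0.4}, {"x": -2.6, "y": -5.8, "z": 17.0, "rx": 0.0, "ry": 0.0, "rz": 0.0, "jaw": 0.4}, {"x": -4.4, "y": -9.8, "z": 17.0, "rx": 0.0, "ry": 0.0, "rz": 0.0, "jaw": 0.4}, {"x": -6.2, "y": -13.8, "z": 17.0, "rx": 0.0, "ry": 0.0, "rz": 0.0, "jaw": 0.4}, {"x": -8.0, "y": -17.8, "z": 17.0, "rx": 0.0, "ry": 0.0, "rz": 0.0, "jaw": 0.4}, {"x": -9.4, "y": -21.0, "z": 17.0, "rx": 0.0, "ry": 0.0, "rz": 0.0, "jaw": 0.4}, {"x": -10.0, "y": -22.0, "z": 17.0, "rx": 0.0, "ry": 0.0, "rz": 0.0, "jaw": 0.4}]}}

```text
t: 26.8
tool_pos: [0.5194, -0.2047, 0.1688]
orientation: [0.787, -3.04, 0.0]
force: [0.8, 0.3, -0.8]
grip_width: 0.688
```

>>> {"name": "step_arm", "arguments": {"targets": [{"x": -1.0, "y": -2.2, "z": 0.0, "rx": -1.0, "ry": 3.5, "rz": -5.3, "jaw": 0.4}, {"x": -2.2, "y": -5.0, "z": 0.0, "rx": -2.0, "ry": 7.0, "rz": -10.6, "jaw": 0.4}, {"x": -3.6, "y": -8.0, "z": 0.0, "rx": -3.0, "ry": 10.5, "rz": -15.9, "jaw": 0.4}, {"x": -5.0, "y": -11.0, "z": 0.0, "rx": -4.0, "ry": 14.0, "rz": -21.2, "jaw": 0.4}, {"x": -5.6, "y": -12.5, "z": 0.0, "rx": -4.96, "ry": 17.47, "rz": -26.48, "jaw": 0.4}, {"x": -5.6, "y": -12.5, "z": -2.0, "rx": -4.96, "ry": 17.47, "rz": -26.48, "jaw": 0.4}, {"x": -5.6, "y": -12.5, "z": -4.0, "rx": -4.96, "ry": 17.47, "rz": -26.48, "jaw": 0.4}, {"x": -5.6, "y": -12.5, "z": -5.7, "rx": -4.96, "ry": 17.47, "rz": -26.48, "jaw": 0.4}, {"x": -5.6, "y": -12.5, "z": -5.7, "rx": -4.96, "ry": 17.47, "rz": -26.48, "jaw": 0.4}, {"x": -5.6, "y": -12.5, "z": -5.7, "rx": -4.96, "ry": 17.47, "rz": -26.48, "jaw": 0.4}]}}

```text
t: 27.8
tool_pos: [0.465, -0.3265, 0.1121]
orientation: [0.063, -2.826, 0.009]
force: [-0.8, 0.6, -0.4]
grip_width: 0.69
```

Run:
```python
from st import *
M=R.from_rotvec(s['orientation']).as_matrix(); print('tool z.ez',M[:,2]@ez,'tool y . ey',M[:,1]@ey)
im,d=get_image('scene')
a=cv2.resize(im[80:230,230:430],(640,480)); cv2.imwrite('pics/s5.png',a[...,::-1])
```

```text
t 27.8 [ 0.465  -0.3265  0.1121] shelf xyh [-62.3   0.3  64. ] F [-0.6  0.6 -0.6] w 0.69
tool z.ez -0.9999995583175505 tool y . ey 0.9999992443702858
```

View pics/s5.png

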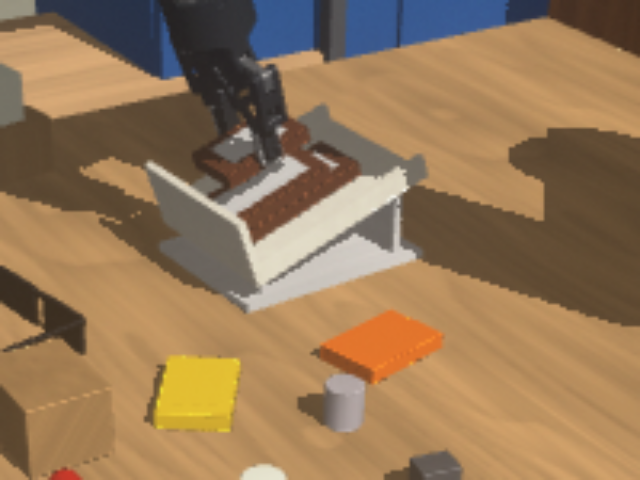

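S is square above the stack at crop (250,150), and L and M lie aligned. I'll lower it to contact.

>>> {"name": "step_arm", "arguments": {"targets": [{"x": -0.31, "y": 0.0, "z": -0.95, "rx": 0.0, "ry": 0.0, "rz": 0.0, "jaw": 0.4}, {"x": -0.62, "y": -0.02, "z": -1.9, "rx": 0.0, "ry": 0.0, "rz": 0.0, "jaw": 0.4}, {"x": -0.85, "y": -0.04, "z": -2.6, "rx": 0.0, "ry": 0.0, "rz": 0.0, "jaw": 0.4}, {"x": -0.95, "y": -0.05, "z": -2.95, "rx": 0.0, "ry": 0.0, "rz": 0.0, "jaw": 0.4}, {"x": -1.0, "y": -0.05, "z": -3.1, "rx": 0.0, "ry": 0.0, "rz": 0.0, "jaw": 0.4}, {"x": -1.05, "y": -0.05, "z": -3.23, "rx": 0.0, "ry": 0.0, "rz": 0.0, "jaw": 0.4}, {"x": -1.05, "y": -0.05, "z": -3.23, "rx": 0.0, "ry": 0.0, "rz": 0.0, "jaw": 0.4}, {"x": -1.05, "y": -0.05, "z": -3.23, "rx": 0.0, "ry": 0.0, "rz": 0.0, "jaw": 0.4}, {"x": -1.05, "y": -0.05, "z": -3.23, "rx": 0.0, "ry": 0.0, "rz": 0.0, "jaw": 0.4}, {"x": -1.05, "y": -0.05, "z": -3.23, "rx": 0.0, "ry": 0.0, "rz": 0.0, "jaw": 0.4}]}}

```text
t: 28.85
tool_pos: [0.4549, -0.3277, 0.0803]
orientation: [0.062, -2.827, 0.01]
force: [0.2, 1.6, 3.1]
grip_width: 0.691
```

```bash
python3 st.py
```

```text
t 28.85 [ 0.4549 -0.3277  0.0803] shelf xyh [-62.2  -0.5  30.6] F [-0.7  1.6  3.1] w 0.691
```

>>> {"name": "step_arm", "arguments": {"targets": [{"x": 0.29, "y": 0.01, "z": -0.09, "rx": 0.0, "ry": 0.0, "rz": 0.0, "jaw": 0.4}, {"x": 0.57, "y": 0.02, "z": -0.19, "rx": 0.0, "ry": 0.0, "rz": 0.0, "jaw": 0.4}, {"x": 0.86, "y": 0.04, "z": -0.28, "rx": 0.0, "ry": 0.0, "rz": 0.0, "jaw": 0.4}, {"x": 1.14, "y": 0.05, "z": -0.37, "rx": 0.0, "ry": 0.0, "rz": 0.0, "jaw": 0.4}, {"x": 1.43, "y": 0.06, "z": -0.46, "rx": 0.0, "ry": 0.0, "rz": 0.0, "jaw": 0.4}, {"x": 1.62, "y": 0.07, "z": -0.53, "rx": 0.0, "ry": 0.0, "rz": 0.0, "jaw": 0.4}, {"x": 1.81, "y": 0.08, "z": -0.59, "rx": 0.0, "ry": 0.0, "rz": 0.0, "jaw": 0.4}, {"x": 2.0, "y": 0.09, "z": -0.65, "rx": 0.0, "ry": 0.0, "rz": 0.0, "jaw": 0.4}, {"x": 2.1, "y": 0.09, "z": -0.68, "rx": 0.0, "ry": 0.0, "rz": 0.0, "jaw": 0.4}, {"x": 2.1, "y": 0.09, "z": -0.68, "rx": 0.0, "ry": 0.0, "rz": 0.0, "jaw": 0.4}]}}

```text
t: 29.85
tool_pos: [0.4724, -0.3271, 0.0746]
orientation: [0.062, -2.818, 0.009]
force: [-15.3, 1.4, 17.1]
grip_width: 0.69
```

```bash
python3 st.py
```

```text
t 29.85 [ 0.4724 -0.3271  0.0746] shelf xyh [-43.8  -0.7  30.6] F [-19.8   2.   11.6] w 0.69
```

>>> {"name": "step_arm", "arguments": {"targets": [{"x": -0.25, "y": -0.01, "z": 0.18, "rx": 0.0, "ry": 0.0, "rz": 0.0, "jaw": 0.4}, {"x": -0.25, "y": -0.01, "z": 0.18, "rx": 0.0, "ry": 0.0, "rz": 0.0, "jaw": 0.4}, {"x": -0.25, "y": -0.01, "z": 0.18, "rx": 0.0, "ry": 0.0, "rz": 0.0, "jaw": 0.88}, {"x": -0.25, "y": -0.01, "z": 0.18, "rx": 0.0, "ry": 0.0, "rz": 0.0, "jaw": 0.88}, {"x": -0.25, "y": -0.01, "z": 0.18, "rx": 0.0, "ry": 0.0, "rz": 0.0, "jaw": 0.88}, {"x": -0.25, "y": -0.01, "z": 0.18, "rx": 0.0, "ry": 0.0, "rz": 0.0, "jaw": 0.88}, {"x": 0.35, "y": 0.0, "z": 2.1, "rx": 0.0, "ry": 0.0, "rz": 0.0, "jaw": 0.88}, {"x": 1.35, "y": 0.05, "z": 5.1, "rx": 0.0, "ry": 0.0, "rz": 0.0, "jaw": 0.88}, {"x": 2.5, "y": 0.1, "z": 9.0, "rx": 0.0, "ry": 0.0, "rz": 0.0, "jaw": 0.88}, {"x": 2.8, "y": 2.0, "z": 12.0, "rx": 0.0, "ry": 0.0, "rz": 0.0, "jaw": 0.88}]}}

```text
t: 30.85
tool_pos: [0.5047, -0.3083, 0.1953]
orientation: [0.06, -2.829, 0.012]
force: [-0.2, -0.7, 0.0]
grip_width: 0.881
```

>>> {"name": "step_arm", "arguments": {"targets": [{"x": 0.0, "y": 4.0, "z": 2.0, "rx": 0.0, "ry": 0.0, "rz": 0.0, "jaw": 0.88}, {"x": 0.0, "y": 8.0, "z": 3.0, "rx": 0.0, "ry": 0.0, "rz": 0.0, "jaw": 0.88}, {"x": 0.0, "y": 12.5, "z": 3.0, "rx": 0.0, "ry": 0.0, "rz": 0.0, "jaw": 0.88}, {"x": 0.0, "y": 17.0, "z": 3.0, "rx": 0.0, "ry": 0.0, "rz": 0.0, "jaw": 0.88}, {"x": 0.0, "y": 21.0, "z": 3.0, "rx": 0.0, "ry": 0.0, "rz": 0.0, "jaw": 0.88}, {"x": 0.0, "y": 24.0, "z": 3.0, "rx": 0.0, "ry": 0.0, "rz": 0.0, "jaw": 0.88}, {"x": 0.0, "y": 25.0, "z": 3.0, "rx": 0.0, "ry": 0.0, "rz": 0.0, "jaw": 0.88}, {"x": 0.0, "y": 25.0, "z": 3.0, "rx": 0.0, "ry": 0.0, "rz": 0.0, "jaw": 0.88}, {"x": 0.0, "y": 25.0, "z": 3.0, "rx": 0.0, "ry": 0.0, "rz": 0.0, "jaw": 0.88}, {"x": 0.0, "y": 25.0, "z": 3.0, "rx": 0.0, "ry": 0.0, "rz": 0.0, "jaw": 0.88}]}}

```text
t: 31.85
tool_pos: [0.5036, -0.0579, 0.2231]
orientation: [0.06, -2.827, 0.01]
force: [0.3, -0.4, 0.5]
grip_width: 0.88
```

Run:
```python
from st import *
im,d=get_image('top'); A=pts('top',d); z=A[...,2]
S=A.reshape(-1,3); L=np.stack([(S-O)@ex,(S-O)@ey,(S-O)@ez],1)*1000
for nm,h,x0 in(('S',45,-170),('M',30,-170),('L',15,-170)):
    q=L[(abs(L[:,2]-h)<4)&(abs(L[:,1])<45)&(L[:,0]>x0)&(L[:,0]<-2)]
    print(nm,len(q),*rect(q/1000),np.median(q[:,2]), 'upper end',np.percentile(q[:,0],1))
q=A[(np.hypot(A[...,0]-.58,A[...,1]-.30)<.05)&(z>.065)&(z<.09)]; print('post',*rect(q))
a=cv2.resize(im[120:340,160:520],(800,489)); cv2.imwrite('pics/t6.png',a[...,::-1])
```

```text
t 31.85 [ 0.5036 -0.0579  0.2231] shelf xyh [-48.8 266.9 185. ] F [ 0.1 -0.5  0.5] w 0.88
S 854 [-45.8   0.9] [87.6 61.3] 0.2 44.81557082648587 upper end -88.75704177699241
M 355 [-61.4   0.3] [117.7  61.4] 0.4 29.785963710225218 upper end -119.42874914424941
L 383 [-77.4   0.7] [145.3  61.9] -0.1 14.532528483460892 upper end -149.42208609888246
post [577.3 300.9] [15.6 13.9] -71.6
```

View pics/t6.png

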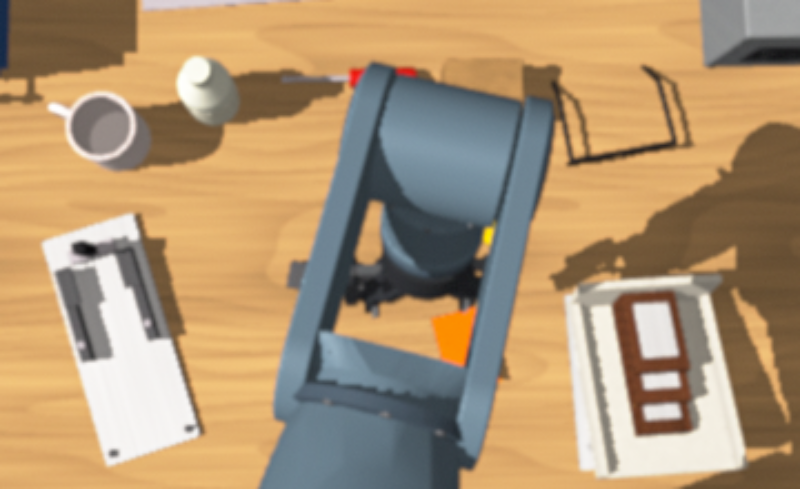

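The picture shows the stack square against the backstop at crop (655,360), the nest empty, and the post at rest at crop (83,248). All three upper ends match contact with the backstop, so I'll hand in.

```bash
python3 -c "
from bench import *
print(hand_in())"
```

```text
the job is handed in; nothing more can be done
None
```

I pressed the ejector to its stop, which pushed the middle plaque out, and stacked all three plaques on the shelf against the backstop. I handed the job in at about 32 s; `hand_in` reports no verdict.

- **Ejector:** I pinched the post and pulled it about 65 mm, where it met the stop at about 25 N. The middle plaque came out to nest x of about −33 mm. The post later measured back at rest.
- **Seating:** I slid each plaque down the slope until the backstop blocked it, with 20–29 N of resistance along the slope.
- **Final top-camera check:**

| Plaque | Top surface height (mm) | Upper end, shelf x (mm) | Off mid-width (mm) | Skew (°) |
|---|---|---|---|---|
| Large | 14.5 | −149 | ≤1 | ≤0.4 |
| Middle | 29.8 | −119 | ≤1 | ≤0.4 |
| Small | 44.8 | −89 | ≤1 | ≤0.4 |

- **Bystanders:** I did not measure them again at the end. The arm hid the gauge and carton in the last picture, and partly hid the block and screwdriver. The mug, bottle and glasses look unmoved, and the arm passed above everything else.
- **Disagreements:** The only one was a 1–3 mm spread in x between the two cameras and the contact readings, which is inside tolerance.

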